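# Put the dry utensils on the storage rail

### The arm

A 6-joint arm with a two-finger parallel gripper is mounted at the origin on the work surface. World frame = base frame: x ahead of the robot, y to its left, z up, the work surface at z = 0. Lengths are in m, angles in rad, forces in N, time in s.
With the tool pointing down it reaches from about 0.35 to 0.775 m from the base axis. Payload 7.3 kg.
Tool frame: the origin (TCP) lies on the centre line of the jaws, within the pads' length; the fingertips stand tip_reach ahead of it and the grasp point (between the pads) lies 6 mm ahead of it (tip_reach is the distance from the TCP to the fingertips, in m); x points along the fingers, y is the direction in which the jaws open and shut, and the axes are right-handed (so a half turn about x gives the same grasp; the last joint's range is limited). The gripper opens to 92 mm and grips with 3 to 60 N. Pads are 19 mm wide; open, the fingers measure 130 mm over their backs; the gripper's body (75 mm by 190 mm) begins 47 mm behind the grasp point.
Start: joints at [1.091, 0.342, 1.524, -0, 1.275, -0.146], TCP at [0.172, 0.496, 0.252] pointing down, gripper open.
Joint ranges: [-2.53, 2.53], [-0.77, 2.02], [0.04, 2.7], [-1, 4.14], [0.28, 2.66], [-3.11, 3.11]. Speed limits (rad/s): [2.57, 2.57, 3.14, 3.14, 3.14, 3.14].

### API

Orientations are given as [roll, pitch, yaw] about the fixed x, y, z axes, in that order (R = Rz(yaw) Ry(pitch) Rx(roll)).
In Python, from cell import observe, read_camera, get_calibration, hand_in, tip_reach gives the robot as it stands. The module is installed in compiled form; this text tells all that it offers.
- The arm moves only by the shell command python3 -m crank 'ROWS' [FORCE]. ROWS is JSON, a list of rows, each an object of numbers: "fingers": the opening, from -1 (shut) to 1 (fully open); "tx", "ty", "tz": the shift along the tool's x, y, z in units of 40 mm (1.0 is 40 mm); "roll": the turn about the tool's x in units of 10 degrees (1.0 is 10 degrees). In form: [{"fingers": .., "tx": .., "ty": .., "tz": .., "roll": ..}, ...]. A call has exactly 8 rows; each row is the pose to reach, as a shift and turn from the pose commanded when the call began, along the tool's axes at that moment; what a row does not reach only later rows make up. A row lasts 1/8 s, in which the tool goes at most 62.5 mm and 10.7 degrees, less where a joint would pass 70% of its speed; a pose out of reach is approached as far as the arm can. A call with a gripper value outside its range is refused whole. The fingers move at their own pace and stop on an object; FORCE is the grip in N (left out, the last holds). Time passes only in rows, so rows that repeat a pose let the fingers close, or fill a call up. It gives the time, the measured TCP pose, the force and the opening at its end, in the units of the state.
- observe(): the state, without advancing time (a new reading comes with each control period).
- read_camera(name): name is "scene" or "side" or "wrist"; returns (picture, depth): 480x640x3 uint8, red, green, blue; 480x640 float32, m along the optical axis (not along the pixel's ray), 0 where there is no reading.
- get_calibration(name): a dict with "vertical_fov" (degrees; the focal length in pixels is half the picture's height over the tangent of half this angle, whatever the lens; pixels are square), "cx", "cy" (the principal point, pixels), "dist_coeffs" ([k1, k2, p1, p2, k3] as OpenCV has them; the pictures are not rectified), "pose" (4x4, takes a point from camera to world coordinates); the wrist camera has in their place "T_tool_cam" (4x4, takes a point from camera to tool coordinates, whose origin is the TCP and whose axes are the tool frame's). Camera axes: x right, y down, z forward; pixel columns grow to the right and rows downward; lengths in m; the calibration is good to about 2 mm. A picture is of the moment at which its call begins: read the wrist's pose just before it. get_calibration takes no time and is no camera call.
- hand_in(): hands the job in, once; it reports no verdict.
The state is a dict: "time": time; "qpos": joint angles; "qvel": joint speeds; "joint_efforts": joint torques, N m; "tool_pos": TCP position; "tool_rot": TCP orientation; "contact_force": force on the tool from outside, world axes, zero at the start; "torque": the same for the moment, N m; "opening": finger opening in m.
Only numpy, scipy, OpenCV 4.12 (cv2) and the standard library are available. Lean on these libraries where they do the work, as an engineer would, in place of code of your own. Each camera call takes 0.05 s, during which the arm holds its last target. There are 200 camera calls.

### The job

First move the measuring scoop along the storage rail right up to the end stop at the post, to make room. Then lift the sauce ladle and the slotted turner, one after the other in either order, over the end stops from the draining rail onto the storage rail, and leave both hanging there freely and at rest. Leave the skimmer hanging where it is, let no utensil fall, and do not disturb the other kitchen things.

Things in the scene. Friction and masses are not known exactly. Their poses are not given: they have to be found in the camera images.
- ladle: Steel sauce ladle, about 110 g: round bowl 54 mm across, bottom 168 mm below the origin; starts on the draining rail. Black hook on top: an inverted U, 30 mm across its legs (x), 16 mm wide (y), gap 22 mm, its roof a V that centres on the bar. Origin: the bar's axis when hung; hook top 14 mm above, short leg (-x) ends 24 mm below; long leg (+x) is the shank. z up, y along the bar.
- turner: Slotted steel turner, about 110 g: sloping blade 56 mm wide, lower edge 160 mm below the origin; starts on the draining rail. Hook and origin as the ladle's. Pinch a hook from above on the legs' flat outer faces (30 mm apart), fingers closing across the bar, 4 mm below the origin, fingertips beside the bar.
- skimmer: Steel skimmer: flat tilted disc with holes, 54 mm across, lowest point 156 mm below the origin. Hangs on the draining rail nearest the post, and stays there. Hook and origin as the ladle's. A hook must rise 30 mm to come off its bar, which also clears the end stops; it can rise 80 mm before the part below meets the bar.
- scoop: Steel measuring scoop, about 90 g: straight-sided cup 36 mm across, bottom 125 mm below the origin. Hangs on the storage rail, at the start in the middle or near the free end, in the way of the others. Hook and origin as the ladle's (for the scoop the cup's rim is 91 mm below the origin). Slides along the bar when pulled.
- drain: Draining rail stand, fixed (robot's left, +y): level 10 mm steel bar along its y, axis 250 mm above the worktop, on one post at the outer (+y) end, over a white drip tray (130 x 300 mm, lip 26 mm high). Both bar ends turn up as end stops 10 mm thick, reaching 25 mm above the axis, 260 mm apart. No post under the inner end. Origin: on the worktop under the bar's middle.
- drain_inner (a point): Where the draining bar meets its inner end stop (the free end, next to the storage rail); on the bar's axis.
- store: Storage rail stand, fixed (robot's right, -y): bar, height and end stops as the draining rail's, its one post at the outer (-y) end, on a flat wooden foot 12 mm thick without a lip. Origin: on the worktop under the bar's middle; y along the bar, towards the draining rail.
- store_mid (a point): Middle of the storage bar, on its axis; y along the bar towards the draining rail, z up. The end stops are at y = +130 mm and -130 mm, so a hook touching the outer stop sits at y = -117 mm.
- store_inner (a point): Where the storage bar meets its inner end stop (the free end, next to the draining rail); on the bar's axis.
- store_outer (a point): Where the storage bar meets its outer end stop, at the post: the far end.
- pinch_bowl: Small terracotta bowl, 60 mm wide, 32 mm high, standing on the storage rail's foot. Leave alone. Origin: centre of its underside.
- mug: White mug 80 mm wide, 90 mm high. Leave alone. Origin: centre of its underside.
- spice_jar: Jar 44 mm wide, 90 mm high. Leave alone. Origin: centre of its underside.
- bowl: Blue bowl 110 mm wide, 50 mm high. Leave alone. Origin: centre of its underside.
- tumbler: Grey tumbler 68 mm wide, 95 mm high. Leave alone. Origin: centre of its underside.
- soap: White soap bottle 60 mm wide, 170 mm high. Leave alone. Origin: centre of its underside.
- drain_mid (a point): Middle of the draining bar, on its axis; y along the bar away from the storage rail, z up.

How it is judged:
On the way, in this order (a step that is already met when the one before it is completed fails the run):
1. the scoop hangs on the storage rail at the end stop by the post, released (x of scoop in the frame of store_mid between -0.007 and 0.007 m and z of scoop in the frame of store_mid between -0.006 and 0.006 m and y of scoop in the frame of store_mid between -0.124 and 0.124 m and angle between scoop's own z axis and vertical below 0.2 rad and y of scoop in the frame of store_mid below -0.095 m and linear speed of scoop below 0.03 m/s and angular speed of scoop below 0.5 rad/s and contact force between scoop and the fingers below 0.05 N), for 0.2 s.
2. the ladle or the turner hangs on the storage rail, released (((x of ladle in the frame of store_mid between -0.007 and 0.007 m and z of ladle in the frame of store_mid between -0.006 and 0.006 m and y of ladle in the frame of store_mid between -0.124 and 0.124 m and angle between ladle's own z axis and vertical below 0.2 rad and linear speed of ladle below 0.03 m/s and angular speed of ladle below 0.5 rad/s and contact force between ladle and the fingers below 0.05 N) or (x of turner in the frame of store_mid between -0.007 and 0.007 m and z of turner in the frame of store_mid between -0.006 and 0.006 m and y of turner in the frame of store_mid between -0.124 and 0.124 m and angle between turner's own z axis and vertical below 0.2 rad and linear speed of turner below 0.03 m/s and angular speed of turner below 0.5 rad/s and contact force between turner and the fingers below 0.05 N))), for 0.2 s.
3. both the ladle and the turner hang on the storage rail, released (x of ladle in the frame of store_mid between -0.007 and 0.007 m and z of ladle in the frame of store_mid between -0.006 and 0.006 m and y of ladle in the frame of store_mid between -0.124 and 0.124 m and angle between each of ladle, turner's own z axis and vertical below 0.2 rad and linear speed of each of ladle, turner below 0.03 m/s and angular speed of each of ladle, turner below 0.5 rad/s and contact force between each of ladle, turner and the fingers below 0.05 N and x of turner in the frame of store_mid between -0.007 and 0.007 m and z of turner in the frame of store_mid between -0.006 and 0.006 m and y of turner in the frame of store_mid between -0.124 and 0.124 m), for 0.2 s.
At the end, for the whole second after the job is handed in: Scoop, ladle and turner hang at rest on the storage bar between its stops (hook origin within 7 mm of the bar axis sideways, 6 mm in height, tilt under 0.2 rad); the scoop hook is within 35 mm of the outer stop centre; the skimmer still hangs on the draining rail (all of step 3 and x of scoop in the frame of store_mid between -0.007 and 0.007 m and z of scoop in the frame of store_mid between -0.006 and 0.006 m and y of scoop in the frame of store_mid between -0.124 and 0.124 m and angle between each of scoop, skimmer's own z axis and vertical below 0.2 rad and y of scoop in the frame of store_mid below -0.095 m and linear speed of each of scoop, skimmer below 0.03 m/s and angular speed of each of scoop, skimmer below 0.5 rad/s and x of skimmer in the frame of drain_mid between -0.007 and 0.007 m and z of skimmer in the frame of drain_mid between -0.006 and 0.006 m and y of skimmer in the frame of drain_mid between -0.124 and 0.124 m); the robot touches nothing.
It fails at once if a utensil falls from its rail (height (world z) of any of ladle, turner, scoop, skimmer below 0.2 m).
It fails at once if the skimmer is moved along or off its rail (40 mm) (distance of skimmer from where it was at the start of the episode above 0.04 m).
It fails at once if another kitchen thing is shifted by more than 30 mm or tipped over (distance of any of pinch_bowl, mug, spice_jar, bowl, tumbler, soap from where it was at the start of the episode above 0.03 m or angle between any of pinch_bowl, mug, spice_jar, bowl, tumbler, soap's own z axis and vertical above 0.5 rad).
It also fails if it takes over 70 s, if anything falls off the work surface, if the arm or the gripper's body presses on something with over 40 N, if the wrist force passes 120 N, or if a joint passes its speed limit or range.

## Working session

There is one attempt and no reset: what is moved stays moved. The work goes in short steps, Python scripts to look and compute and a shell command to move; the robot and the scene stay as the last step left them, time stands still between calls to the robot, and variables do not carry over. Pictures are saved under pics/ and viewed, about 8 in all and at most 12, crops included, and the job is handed in when it is done.

```bash
mkdir -p pics
cat > h.py <<'E'
import numpy as np, cv2
from cell import observe, read_camera, get_calibration, hand_in, tip_reach
from scipy.spatial.transform import Rotation as R
def K(c):
    f=240/np.tan(np.radians(c["vertical_fov"])/2)
    return np.array([[f,0,c["cx"]],[0,f,c["cy"]],[0,0,1.]])
def T_tool(s):
    T=np.eye(4);T[:3,:3]=R.from_euler('xyz',s["tool_rot"]).as_matrix();T[:3,3]=s["tool_pos"];return T
def grab(name):
    s=observe();c=get_calibration(name);im,d=read_camera(name)
    P=np.array(c["pose"]) if "pose" in c else T_tool(s)@np.array(c["T_tool_cam"])
    return im,d,c,P
def cloud(d,c,P):
    v,u=np.mgrid[:480,:640].astype(np.float32)
    n=cv2.undistortPoints(np.stack([u.ravel(),v.ravel()],1)[:,None],K(c),np.array(c["dist_coeffs"],float))[:,0]
    z=d.ravel();p=np.c_[n*z[:,None],z]@P[:3,:3].T+P[:3,3]
    p[z==0]=np.nan
    return p.reshape(480,640,3)
E
python3 - <<'E'
from h import *
s=observe();print(s,tip_reach if not callable(tip_reach) else tip_reach())
ims=[]
for n in("scene","side"):
    im,d,c,P=grab(n);print(n,c["vertical_fov"],np.round(P,3).tolist(),(d>0).mean())
    np.savez("%s0.npz"%n,im=im,d=d,P=P)
    cv2.imwrite("pics/%s0.png"%n,im[...,::-1])
E
```

```text
{'time': 0.0, 'qpos': array([ 1.09103250e+00,  3.42738182e-01,  1.52505074e+00,  4.57310907e-06,
        1.27539016e+00, -1.46004602e-01]), 'qvel': array([ 0.00057923, -0.00092488, -0.00155578, -0.00118414, -0.00167729,
        0.00158712]), 'joint_efforts': array([ 1.58747025e-03, -4.31255114e+01, -2.44218117e+01,  7.18911644e-02,
        5.61749493e-02, -1.27872236e-04]), 'tool_pos': array([0.17179066, 0.4956943 , 0.25102514]), 'tool_rot': array([-1.71955737,  1.5692099 , -2.05331793]), 'contact_force': array([-0.25711073,  0.46778741,  0.29743121]), 'torque': array([ 0.04544582, -0.03751826, -0.04089717]), 'opening': 0.0919769448763059} 0.025
scene 51.017094162279896 [[-0.689, 0.429, -0.584, 1.365], [0.725, 0.397, -0.563, 0.759], [-0.01, -0.812, -0.584, 0.928], [0.0, 0.0, 0.0, 1.0]] 0.9887923177083333
side 42.931512704256406 [[0.861, -0.294, 0.415, -0.158], [-0.508, -0.492, 0.707, -1.244], [-0.003, -0.82, -0.573, 1.171], [0.0, 0.0, 0.0, 1.0]] 0.9624186197916667
```

View pics/scene0.png

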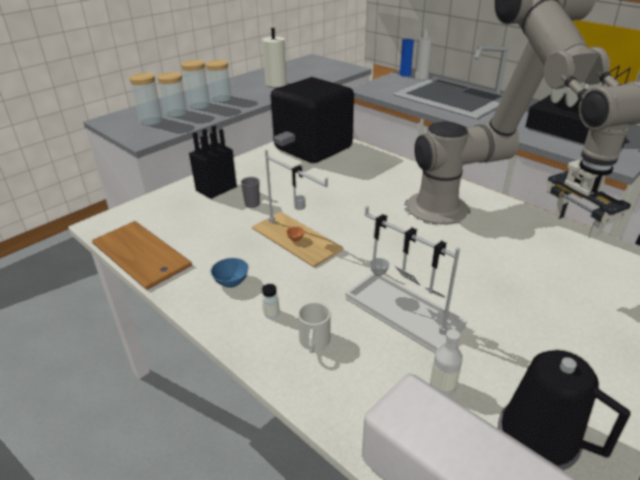

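View pics/side0.png

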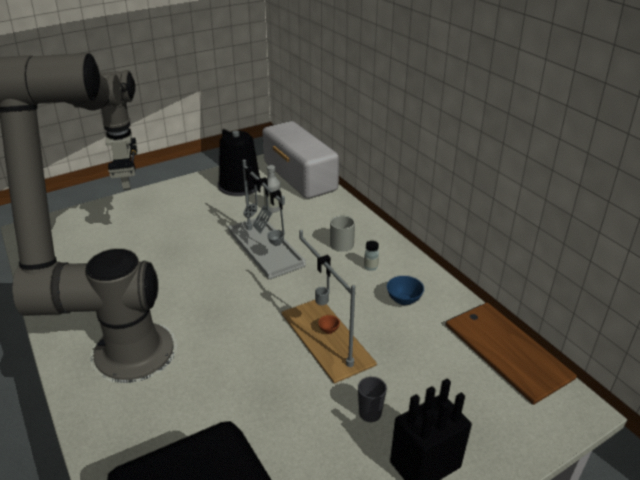

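The scene view shows the storage rail from (268,150) to (325,183), with the scoop's hook at (297,172). The draining rail runs from (367,210) to (455,250), with hooks near x=380, 410 and 437; the skimmer is the last of these, by the post. In the side view the storage bar runs (302,233)–(352,290) and the scoop hook is at (323,263).

Run:
```python
from h import *
for n in("scene","side"):
    z=np.load(n+"0.npz");im,d,P=z["im"],z["d"],z["P"];c=get_calibration(n)
    p=cloud(d,c,P);X,Y,Z=np.moveaxis(p,2,0)
    reg=(X>.3)&(X<.85)&(abs(Y)<.45)
    blk=reg&(im.max(2)<60)&(Z>.2)&(Z<.29)
    k,l=cv2.connectedComponents(blk.astype(np.uint8))
    for i in range(1,k):
        m=l==i
        if m.sum()>15:
            v,u=np.nonzero(m);print(n,"hook",m.sum(),int(u.mean()),int(v.mean()),np.round(np.median(p[m],0),3),np.round(np.percentile(p[m],[2,98],axis=0),3).tolist())
    bar=reg&~blk&(Z>.235)&(Z<.3)
    k,l=cv2.connectedComponents(bar.astype(np.uint8),connectivity=8)
    for i in range(1,k):
        m=l==i
        if m.sum()>15:
            v,u=np.nonzero(m);q=p[m];j=np.argsort(q[:,1]);print(n,"bar",m.sum(),u.min(),u.max(),v.min(),v.max(),"ends",np.round(q[j[:8]].mean(0),3),np.round(q[j[-8:]].mean(0),3),"zmax",np.nanmax(q[:,2]).round(3))
```

```text
scene hook 52 295 172 [ 0.486 -0.203  0.256] [[0.462, -0.208, 0.216], [0.491, -0.197, 0.264]]
scene hook 108 378 224 [0.531 0.142 0.25 ] [[0.506, 0.133, 0.21], [0.536, 0.147, 0.265]]
scene hook 119 408 238 [0.53  0.229 0.249] [[0.506, 0.223, 0.208], [0.534, 0.235, 0.264]]
scene hook 137 437 252 [0.53  0.311 0.25 ] [[0.505, 0.305, 0.207], [0.534, 0.317, 0.265]]
scene bar 165 264 301 149 176 ends [ 0.47  -0.35   0.256] [ 0.466 -0.203  0.262] zmax 0.273
scene bar 152 295 327 170 186 ends [ 0.476 -0.202  0.248] [ 0.479 -0.08   0.26 ] zmax 0.275
scene bar 554 365 459 206 262 ends [0.52  0.09  0.265] [0.518 0.358 0.253] zmax 0.275
side hook 245 253 176 [0.509 0.301 0.252] [[0.496, 0.215, 0.202], [0.529, 0.357, 0.265]]
side hook 148 274 196 [0.512 0.136 0.25 ] [[0.497, 0.094, 0.204], [0.529, 0.231, 0.264]]
side hook 113 322 261 [ 0.465 -0.211  0.257] [[0.453, -0.217, 0.23], [0.484, -0.199, 0.264]]
side hook 24 328 272 [ 0.481 -0.213  0.214] [[0.463, -0.247, 0.203], [0.483, -0.204, 0.251]]
side hook 16 349 290 [ 0.464 -0.337  0.252] [[0.46, -0.348, 0.248], [0.467, -0.324, 0.265]]
side bar 16 243 246 160 167 ends [0.511 0.344 0.258] [0.515 0.353 0.263] zmax 0.271
side bar 20 251 258 172 178 ends [0.513 0.265 0.252] [0.513 0.291 0.253] zmax 0.256
side bar 35 262 272 183 191 ends [0.513 0.169 0.252] [0.516 0.217 0.248] zmax 0.256
side bar 17 274 279 196 201 ends [0.51  0.116 0.25 ] [0.513 0.129 0.249] zmax 0.258
side bar 26 282 284 196 204 ends [0.512 0.085 0.258] [0.514 0.091 0.262] zmax 0.275
side bar 139 299 320 230 266 ends [ 0.455 -0.202  0.251] [ 0.473 -0.083  0.261] zmax 0.273
side bar 203 321 354 258 299 ends [ 0.465 -0.352  0.249] [ 0.476 -0.211  0.241] zmax 0.275
```

Run:
```python
from h import *
for nm,y0,y1 in(("store",-.36,-.07),("drain",.08,.37)):
  for n in("scene","side"):
    z=np.load(n+"0.npz");im,d,P=z["im"],z["d"],z["P"];c=get_calibration(n)
    p=cloud(d,c,P);X,Y,Z=np.moveaxis(p,2,0)
    x0=.47 if nm=="store" else .515
    m=(abs(X-x0)<.02)&(Y>y0)&(Y<y1)&(Z>.243)&(Z<.259)&(im.max(2)>60)
    q=p[m];f=np.polyfit(q[:,1],q[:,0],1)
    for _ in range(3):
        r=abs(q[:,0]-np.polyval(f,q[:,1]))<.006;f=np.polyfit(q[r,1],q[r,0],1)
    st=(abs(X-x0)<.02)&(Y>y0)&(Y<y1)&(Z>.264)&(Z<.278)
    w=p[st];mid=(y0+y1)/2
    print(nm,n,r.sum(),"x=%.4f*y+%.4f"%tuple(f),"x at mid",np.polyval(f,mid).round(4),"stops",[np.round(np.median(a,0),3).tolist()+[len(a)] for a in(w[w[:,1]<mid],w[w[:,1]>mid]) if len(a)])
s=observe();print(T_tool(s).round(3));print(np.round(get_calibration("wrist")["T_tool_cam"],3))
```

```text
store scene 218 x=0.0313*y+0.4827 x at mid 0.476 stops [[0.47, -0.346, 0.27, 11], [0.479, -0.089, 0.266, 25]]
store side 257 x=0.0273*y+0.4739 x at mid 0.468 stops [[0.464, -0.347, 0.269, 19], [0.473, -0.089, 0.268, 17]]
drain scene 332 x=-0.0060*y+0.5213 x at mid 0.52 stops [[0.52, 0.097, 0.267, 26], [0.518, 0.35, 0.265, 38]]
drain side 81 x=0.0020*y+0.5120 x at mid 0.5125 stops [[0.511, 0.09, 0.268, 17], [0.509, 0.352, 0.267, 9]]
[[-0.001  0.328  0.945  0.172]
 [-0.001  0.945 -0.328  0.496]
 [-1.    -0.001 -0.     0.251]
 [ 0.     0.     0.     1.   ]]
[[-0.001 -0.311  0.95  -0.132]
 [ 1.     0.001  0.001  0.002]
 [-0.001  0.95   0.311 -0.084]
 [ 0.     0.     0.     1.   ]]
```

```bash
python3 -m crank '[{"fingers":1,"tx":-1.5,"ty":0,"tz":0,"roll":0},{"fingers":1,"tx":-2.5,"ty":-1,"tz":2,"roll":1},{"fingers":1,"tx":-2.5,"ty":-3.53,"tz":8.58,"roll":7.26},{"fingers":1,"tx":-2.5,"ty":-3.53,"tz":8.58,"roll":7.26},{"fingers":1,"tx":-2.5,"ty":-3.53,"tz":8.58,"roll":7.26},{"fingers":1,"tx":-2.5,"ty":-3.53,"tz":8.58,"roll":7.26},{"fingers":1,"tx":-2.5,"ty":-3.53,"tz":8.58,"roll":7.26},{"fingers":1,"tx":-2.5,"ty":-3.53,"tz":8.58,"roll":7.26}]' 10; python3 -c "
from h import *
print(T_tool(observe()).round(3))"
```

```text
time: 1.1
tool_pos: [0.4527, 0.2471, 0.3509]
tool_rot: [-0.453, 1.569, -2.065]
contact_force: [0.2, 0.6, -0.2]
opening: 0.0919
[[-0.001  0.999 -0.041  0.453]
 [-0.001 -0.041 -0.999  0.247]
 [-1.    -0.001  0.001  0.351]
 [ 0.     0.     0.     1.   ]]
```

```bash
python3 -m crank '[{"fingers":1,"tx":0,"ty":0.95,"tz":11.25,"roll":0},{"fingers":1,"tx":0,"ty":0.95,"tz":11.25,"roll":0},{"fingers":1,"tx":0,"ty":0.95,"tz":11.25,"roll":0},{"fingers":1,"tx":0,"ty":0.95,"tz":11.25,"roll":0},{"fingers":1,"tx":0,"ty":0.95,"tz":11.25,"roll":0},{"fingers":1,"tx":0,"ty":0.95,"tz":11.25,"roll":0},{"fingers":1,"tx":0,"ty":0.95,"tz":11.25,"roll":0},{"fingers":1,"tx":0,"ty":0.95,"tz":11.25,"roll":0}]'
python3 - <<'E'
from h import *
print(T_tool(observe()).round(4))
im,d,c,P=grab("wrist");s=observe();print(s["qvel"].round(3))
np.savez("w1.npz",im=im,d=d,P=P);cv2.imwrite("pics/w1.png",im[...,::-1])
p=cloud(d,c,P);X,Y,Z=np.moveaxis(p,2,0)
near=(abs(X-.472)<.04)&(Z>.2)&(Z<.285)
blk=near&(im.max(2)<60)
print("hook",blk.sum(),np.round(np.nanpercentile(p[blk&(Z>.255)],[2,50,98],axis=0),4).tolist())
b=near&(im.max(2)>70)&(Z>.25)&(Z<.26)
q=p[b];print("bar",len(q),np.polyfit(q[:,1],q[:,0],1).round(4),q[:,1].min(),q[:,1].max(),np.percentile(q[:,2],90))
E
```

```text
time: 2.1
tool_pos: [0.4739, -0.204, 0.3507]
tool_rot: [-1.805, 1.569, 2.873]
contact_force: [0.3, 0.6, -0.3]
opening: 0.0915
[[-1.600e-03  9.994e-01 -3.450e-02  4.739e-01]
 [ 4.000e-04 -3.450e-02 -9.994e-01 -2.040e-01]
 [-1.000e+00 -1.600e-03 -4.000e-04  3.507e-01]
 [ 0.000e+00  0.000e+00  0.000e+00  1.000e+00]]
[ 0.062 -0.029  0.036  0.013  0.004  0.046]
hook 1224 [[0.4591, -0.2115, 0.2556], [0.4754, -0.1975, 0.263], [0.4873, -0.0851, 0.2721]]
bar 4902 [0.0285 0.4789] -0.33425630971968934 -0.08405926450240099 0.254798577832702
```

View pics/w1.png

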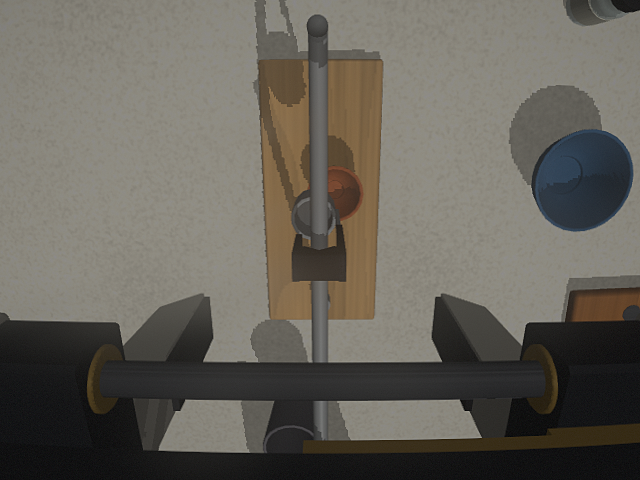

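The wrist view shows the scoop hook at (319,255), centred under the open jaws, with the bar vertical at u≈319. Measured position is hook y≈-0.2035, bar x≈0.473. I'll descend and grip.

```bash
python3 -m crank '[{"fingers":1,"tx":1.2,"ty":0,"tz":0,"roll":0},{"fingers":0,"tx":2.2,"ty":-0.02,"tz":0,"roll":0},{"fingers":0,"tx":2.46,"ty":-0.02,"tz":0,"roll":0},{"fingers":0,"tx":2.46,"ty":-0.02,"tz":0,"roll":0},{"fingers":-1,"tx":2.46,"ty":-0.02,"tz":0,"roll":0},{"fingers":-1,"tx":2.46,"ty":-0.02,"tz":0,"roll":0},{"fingers":-1,"tx":2.46,"ty":-0.02,"tz":0,"roll":0},{"fingers":-1,"tx":2.46,"ty":-0.02,"tz":0,"roll":0}]' 10
```

```text
time: 3.15
tool_pos: [0.4723, -0.2007, 0.2535]
tool_rot: [-1.626, 1.568, 3.056]
contact_force: [-7.1, -0.1, 4.4]
opening: 0.0299
```

```bash
python3 -m crank '[{"fingers":-1,"tx":-0.02,"ty":-0.03,"tz":0,"roll":0},{"fingers":-1,"tx":-0.02,"ty":-0.03,"tz":0.4,"roll":0},{"fingers":-1,"tx":-0.02,"ty":-0.03,"tz":0.9,"roll":0},{"fingers":-1,"tx":-0.02,"ty":-0.03,"tz":1.4,"roll":0},{"fingers":-1,"tx":-0.02,"ty":-0.03,"tz":1.9,"roll":0},{"fingers":-1,"tx":-0.02,"ty":-0.03,"tz":2.4,"roll":0},{"fingers":-1,"tx":-0.02,"ty":-0.03,"tz":2.8,"roll":0},{"fingers":-1,"tx":-0.02,"ty":-0.03,"tz":2.8,"roll":0}]'
python3 - <<'E'
from h import *
s=observe();print(T_tool(s).round(4));
im,d,c,P=grab("scene");p=cloud(d,c,P);X,Y,Z=np.moveaxis(p,2,0)
np.savez("s2.npz",im=im,d=d,P=P)
b=(abs(X-.47)<.04)&(Y<-.06)&(Y>-.4)&(Z>.2)&(Z<.29)&(im.max(2)<60)
print(b.sum(),np.round(np.nanpercentile(p[b],[2,50,98],axis=0),3))
cv2.imwrite("pics/s2.png",cv2.resize(im[100:280,200:440,::-1],(720,540)))
E
```

```text
time: 4.15
tool_pos: [0.4688, -0.3139, 0.2538]
tool_rot: [-1.97, 1.571, 2.711]
contact_force: [-0.6, 0.3, -0.3]
opening: 0.0301
[[-2.000e-04  9.995e-01 -3.160e-02  4.688e-01]
 [ 1.000e-04 -3.160e-02 -9.995e-01 -3.139e-01]
 [-1.000e+00 -2.000e-04 -1.000e-04  2.538e-01]
 [ 0.000e+00  0.000e+00  0.000e+00  1.000e+00]]
29 [[ 0.453 -0.321  0.211]
 [ 0.46  -0.313  0.258]
 [ 0.483 -0.309  0.27 ]]
```

View pics/s2.png

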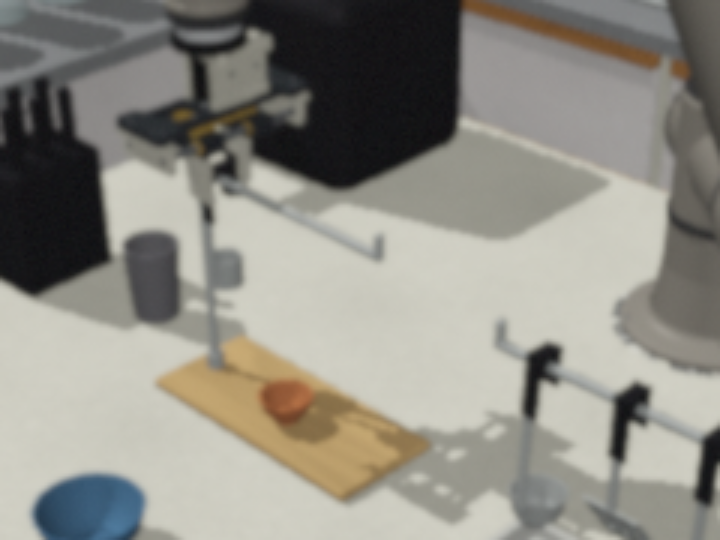

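The scoop has slid with the gripper and its cup hangs at (230,268) in the crop. About 18 mm remains to the stop.

```bash
python3 -m crank '[{"fingers":-1,"tx":0,"ty":0,"tz":0.15,"roll":0},{"fingers":-1,"tx":0,"ty":0,"tz":0.3,"roll":0},{"fingers":-1,"tx":0,"ty":0,"tz":0.4,"roll":0},{"fingers":-1,"tx":0,"ty":0,"tz":0.45,"roll":0},{"fingers":-1,"tx":0,"ty":0,"tz":0.5,"roll":0},{"fingers":-1,"tx":0,"ty":0,"tz":0.52,"roll":0},{"fingers":-1,"tx":0,"ty":0,"tz":0.52,"roll":0},{"fingers":-1,"tx":0,"ty":0,"tz":0.52,"roll":0}]'
```

```text
time: 5.2
tool_pos: [0.4686, -0.33, 0.2538]
tool_rot: [-2.968, 1.564, 1.716]
contact_force: [-0.6, 13.7, 3.2]
opening: 0.0299
```

Contact with the stop is felt (13.7 N). I'll relax, open and rise.

```bash
python3 -m crank '[{"fingers":-1,"tx":0,"ty":0,"tz":-0.05,"roll":0},{"fingers":-1,"tx":0,"ty":0,"tz":-0.05,"roll":0},{"fingers":0.1,"tx":0,"ty":0,"tz":-0.05,"roll":0},{"fingers":0.1,"tx":0,"ty":0,"tz":-0.05,"roll":0},{"fingers":0.1,"tx":0,"ty":0,"tz":-0.05,"roll":0},{"fingers":0.1,"tx":-0.4,"ty":0,"tz":-0.05,"roll":0},{"fingers":0.1,"tx":-1.4,"ty":0,"tz":-0.05,"roll":0},{"fingers":1,"tx":-2.5,"ty":0,"tz":-0.05,"roll":0}]'
python3 - <<'E'
from h import *
print(T_tool(observe()).round(4))
im,d,c,P=grab("wrist");print(observe()["qvel"].round(2))
np.savez("w3.npz",im=im,d=d,P=P);cv2.imwrite("pics/w3.png",im[...,::-1])
p=cloud(d,c,P);X,Y,Z=np.moveaxis(p,2,0)
b=(abs(X-.47)<.04)&(Z>.255)&(Z<.266)&(Y<-.3)&(Y>-.345)&(im.max(2)<60)
print(b.sum(),np.round(np.nanpercentile(p[b],[2,50,98],axis=0),4).tolist())
E
```

```text
time: 6.2
tool_pos: [0.4682, -0.3315, 0.3548]
tool_rot: [-2.176, 1.57, 2.506]
contact_force: [0.2, -1.0, 0.1]
opening: 0.0568
[[-8.000e-04  9.995e-01 -3.040e-02  4.682e-01]
 [ 6.000e-04 -3.040e-02 -9.995e-01 -3.315e-01]
 [-1.000e+00 -8.000e-04 -6.000e-04  3.548e-01]
 [ 0.000e+00  0.000e+00  0.000e+00  1.000e+00]]
[ 0.   -0.02  0.06  0.   -0.14 -0.  ]
568 [[0.4543, -0.3369, 0.2553], [0.4659, -0.3225, 0.263], [0.4829, -0.3214, 0.2652]]
```

View pics/w3.png

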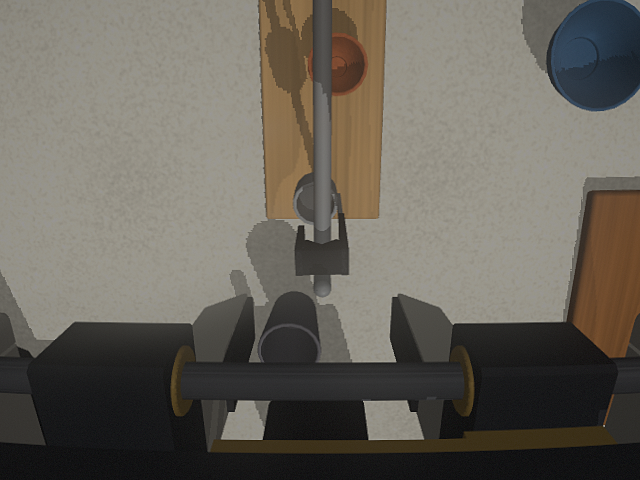

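The scoop hook sits at (322,255), right against the end stop tip at (322,290), and hangs straight. Next is the ladle (y≈0.14).

```bash
python3 -m crank '[{"fingers":1,"tx":0,"ty":0.84,"tz":-11.8,"roll":-0.18},{"fingers":1,"tx":0,"ty":0.84,"tz":-11.8,"roll":-0.18},{"fingers":1,"tx":0,"ty":0.84,"tz":-11.8,"roll":-0.18},{"fingers":1,"tx":0,"ty":0.84,"tz":-11.8,"roll":-0.18},{"fingers":1,"tx":0,"ty":0.84,"tz":-11.8,"roll":-0.18},{"fingers":1,"tx":0,"ty":0.84,"tz":-11.8,"roll":-0.18},{"fingers":1,"tx":0,"ty":0.84,"tz":-11.8,"roll":-0.18},{"fingers":1,"tx":0,"ty":0.84,"tz":-11.8,"roll":-0.18}]'
cat > look.py <<'E'
from h import *
import sys
n=sys.argv[1];x0,ya,yb=map(float,sys.argv[2:5])
read_camera("wrist");read_camera("wrist");read_camera("wrist")
T=T_tool(observe());print("tool",T[:3,3].round(4),"yaw",np.degrees(np.arctan2(T[1,1],T[0,1])).round(2))
im,d,c,P=grab("wrist");print("qvel",abs(observe()["qvel"]).max().round(3))
cv2.imwrite("pics/%s.png"%n,im[...,::-1])
p=cloud(d,c,P);X,Y,Z=np.moveaxis(p,2,0)
near=(abs(X-x0)<.04)&(Z>.2)&(Z<.29)
dark=(im.max(2)<60)
b=near&dark&(Z>.255)&(Z<.268)&(Y>ya)&(Y<yb)
# top face of hooks: split in y
k,l=cv2.connectedComponents(b.astype(np.uint8))
for i in range(1,k):
    m=l==i
    if m.sum()>60:
        v,u=np.nonzero(m);q=p[m];print("hook",m.sum(),int(u.mean()),int(v.mean()),"lo/hi",np.round(np.percentile(q,[2,98],axis=0),4).tolist(),"mid",np.round(np.percentile(q,[2,98],axis=0).mean(0),4))
bar=near&(abs(X-x0)<.015)&(im.max(2)>70)&(Z>.25)&(Z<.26);q=p[bar];f=np.polyfit(q[:,1],q[:,0],1);r=abs(np.polyval(f,q[:,1])-q[:,0])<.006
print("bar",r.sum(),np.polyfit(q[r,1],q[r,0],1).round(4),q[:,1].min().round(3),q[:,1].max().round(3))
E
python3 look.py w4 .516 .1 .37
```

```text
time: 7.25
tool_pos: [0.5162, 0.1421, 0.3541]
tool_rot: [2.057, 1.57, 0.489]
contact_force: [1.0, 0.0, -0.8]
opening: 0.0915
tool [0.5162 0.1407 0.3538] yaw 0.25
qvel 0.034
hook 1965 321 97 lo/hi [[0.5022, 0.2213, 0.2619], [0.5306, 0.2366, 0.2647]] mid [0.5164 0.229  0.2633]
hook 290 320 249 lo/hi [[0.5021, 0.1467, 0.2555], [0.5304, 0.1489, 0.2643]] mid [0.5163 0.1478 0.2599]
bar 4036 [-0.0021  0.5174] 0.093 0.277
```

View pics/w4.png

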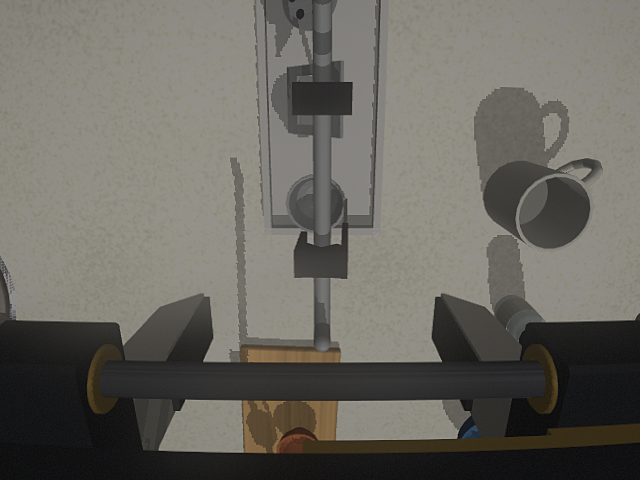

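The wrist view shows the ladle hook at (320,255) under the jaws, the turner hook at (322,98), the skimmer further up, and the drain inner stop at (322,345). The ladle hook centre is about (0.516, 0.141), so the tool is aligned and I'll descend and grip.

```bash
python3 -m crank '[{"fingers":1,"tx":1.2,"ty":0,"tz":0,"roll":0},{"fingers":0,"tx":2.3,"ty":0,"tz":0,"roll":0},{"fingers":0,"tx":2.54,"ty":0,"tz":0,"roll":0},{"fingers":0,"tx":2.54,"ty":0,"tz":0,"roll":0},{"fingers":-1,"tx":2.54,"ty":0,"tz":0,"roll":0},{"fingers":-1,"tx":2.54,"ty":0,"tz":0,"roll":0},{"fingers":-1,"tx":2.54,"ty":0,"tz":0,"roll":0},{"fingers":-1,"tx":2.54,"ty":0,"tz":0,"roll":0}]' 30; python3 -c "
from h import *
print(T_tool(observe()).round(4))"
```

```text
time: 8.45
tool_pos: [0.5161, 0.1394, 0.253]
tool_rot: [2.028, 1.571, 0.459]
contact_force: [-0.3, -0.2, 2.3]
opening: 0.0299
[[ 1.000e-04  1.000e+00  1.500e-03  5.161e-01]
 [ 1.000e-04  1.500e-03 -1.000e+00  1.394e-01]
 [-1.000e+00  1.000e-04 -1.000e-04  2.530e-01]
 [ 0.000e+00  0.000e+00  0.000e+00  1.000e+00]]
```

```bash
python3 -m crank '[{"fingers":-1,"tx":-0.4,"ty":0,"tz":0,"roll":0},{"fingers":-1,"tx":-0.9,"ty":0,"tz":0,"roll":0},{"fingers":-1,"tx":-1.3,"ty":0,"tz":0,"roll":0},{"fingers":-1,"tx":-1.35,"ty":0,"tz":0.3,"roll":0},{"fingers":-1,"tx":-1.35,"ty":0,"tz":0.9,"roll":0},{"fingers":-1,"tx":-1.35,"ty":0,"tz":1.6,"roll":0},{"fingers":-1,"tx":-1.35,"ty":0,"tz":2.3,"roll":0},{"fingers":-1,"tx":-1.35,"ty":0,"tz":2.6,"roll":0}]'
```

```text
time: 9.45
tool_pos: [0.516, 0.0336, 0.3057]
tool_rot: [-1.503, 1.569, -3.075]
contact_force: [-0.7, -0.8, -0.5]
opening: 0.0296
```

```bash
python3 -m crank '[{"fingers":-1,"tx":0,"ty":-0.3,"tz":0.3,"roll":0.1},{"fingers":-1,"tx":0,"ty":-0.7,"tz":0.7,"roll":0.19},{"fingers":-1,"tx":0,"ty":-0.97,"tz":1.2,"roll":0.19},{"fingers":-1,"tx":0,"ty":-0.99,"tz":1.8,"roll":0.19},{"fingers":-1,"tx":0,"ty":-1.01,"tz":2.6,"roll":0.19},{"fingers":-1,"tx":0,"ty":-1.03,"tz":3.4,"roll":0.19},{"fingers":-1,"tx":0,"ty":-1.06,"tz":4.2,"roll":0.19},{"fingers":-1,"tx":0,"ty":-1.07,"tz":4.7,"roll":0.19}]'
python3 - <<'E'
from h import *
T=T_tool(observe());print(T.round(4));x,y=T[:2,3];print("bar est there",.4784+.0285*y, "at -.24",.4784-.0285*.24)
im,d,c,P=grab("scene");cv2.imwrite("pics/s5.png",cv2.resize(im[100:280,200:440,::-1],(720,540)))
E
```

```text
time: 10.45
tool_pos: [0.4732, -0.1535, 0.3064]
tool_rot: [-2.474, 1.57, 2.205]
contact_force: [0.3, 0.1, -1.8]
opening: 0.0302
[[-3.000e-04  9.995e-01 -3.270e-02  4.732e-01]
 [ 4.000e-04 -3.270e-02 -9.995e-01 -1.535e-01]
 [-1.000e+00 -3.000e-04 -4.000e-04  3.064e-01]
 [ 0.000e+00  0.000e+00  0.000e+00  1.000e+00]]
bar est there 0.474025784222856 at -.24 0.47156
```

View pics/s5.png

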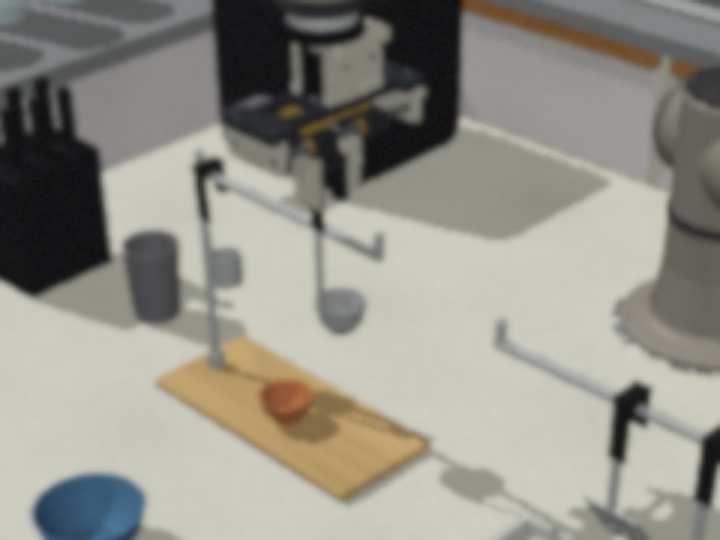

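The ladle hangs vertically from the gripper over the storage bar (hook at (318,215), bowl at (342,305)). The scoop is at the post at (210,180). I'll continue to y=-0.24 and lower.

```bash
python3 -m crank '[{"fingers":-1,"tx":0,"ty":0,"tz":0.7,"roll":0},{"fingers":-1,"tx":0,"ty":0.02,"tz":1.4,"roll":0},{"fingers":-1,"tx":0,"ty":0.02,"tz":2.0,"roll":0},{"fingers":-1,"tx":0.1,"ty":0.02,"tz":2.15,"roll":0},{"fingers":-1,"tx":0.5,"ty":0.02,"tz":2.15,"roll":0},{"fingers":-1,"tx":0.9,"ty":0.02,"tz":2.15,"roll":0},{"fingers":-1,"tx":1.2,"ty":0.02,"tz":2.15,"roll":0},{"fingers":-1,"tx":1.3,"ty":0.02,"tz":2.15,"roll":0}]'
```

```text
time: 11.5
tool_pos: [0.4717, -0.2378, 0.2537]
tool_rot: [-2.354, 1.569, 2.328]
contact_force: [0.7, -0.9, -0.1]
opening: 0.0298
```

```bash
python3 -m crank '[{"fingers":-1,"tx":0.03,"ty":0,"tz":0,"roll":0},{"fingers":-1,"tx":0.03,"ty":0,"tz":0,"roll":0},{"fingers":0.1,"tx":0.03,"ty":0,"tz":0,"roll":0},{"fingers":0.1,"tx":0.03,"ty":0,"tz":0,"roll":0},{"fingers":0.1,"tx":0.03,"ty":0,"tz":0,"roll":0},{"fingers":0.1,"tx":-0.3,"ty":0,"tz":0,"roll":0},{"fingers":0.1,"tx":-1.3,"ty":0,"tz":0,"roll":0},{"fingers":1,"tx":-2.5,"ty":0,"tz":0,"roll":0}]'; python3 look.py w6 .4715 -.4 -.1
```

```text
time: 12.5
tool_pos: [0.4717, -0.2386, 0.356]
tool_rot: [-2.217, 1.57, 2.463]
contact_force: [0.5, 0.6, 0.5]
opening: 0.0564
tool [ 0.4727 -0.2392  0.3581] yaw -1.82
qvel 0.053
hook 601 315 246 lo/hi [[0.4569, -0.239, 0.2555], [0.4855, -0.2288, 0.2647]] mid [ 0.4712 -0.2339  0.2601]
hook 234 317 404 lo/hi [[0.4551, -0.3418, 0.2602], [0.4828, -0.3348, 0.2675]] mid [ 0.4689 -0.3383  0.2639]
bar 5056 [0.0303 0.4791] -0.314 -0.103
```

View pics/w6.png

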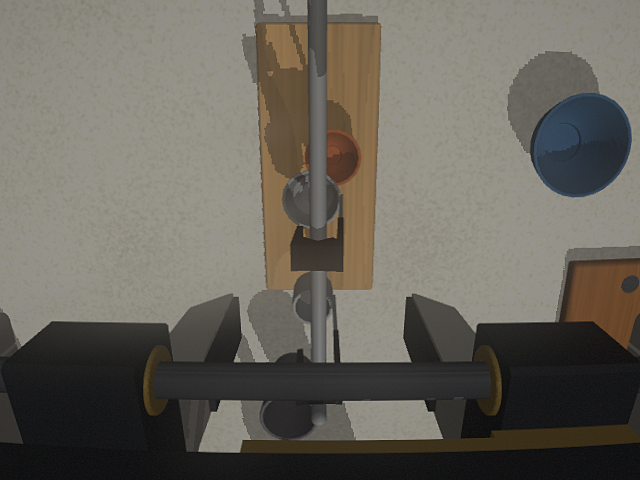

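The ladle hook hangs at (317,250) over the bar, upright and released, with the scoop beyond it at the stop. Now the turner at (0.516, 0.229).

```bash
python3 -m crank '[{"fingers":1,"tx":0,"ty":0.73,"tz":-11.73,"roll":-0.19},{"fingers":1,"tx":0,"ty":0.73,"tz":-11.73,"roll":-0.19},{"fingers":1,"tx":0,"ty":0.73,"tz":-11.73,"roll":-0.19},{"fingers":1,"tx":0,"ty":0.73,"tz":-11.73,"roll":-0.19},{"fingers":1,"tx":0,"ty":0.73,"tz":-11.73,"roll":-0.19},{"fingers":1,"tx":0,"ty":0.73,"tz":-11.73,"roll":-0.19},{"fingers":1,"tx":0,"ty":0.73,"tz":-11.73,"roll":-0.19},{"fingers":1,"tx":0,"ty":0.73,"tz":-11.73,"roll":-0.19}]'; python3 look.py w7 .516 .1 .37
```

```text
time: 13.7
tool_pos: [0.5153, 0.2323, 0.3531]
tool_rot: [-1.486, 1.568, -3.053]
contact_force: [0.7, -0.6, -0.3]
opening: 0.0918
tool [0.5155 0.2305 0.353 ] yaw 0.24
qvel 0.03
hook 1900 322 114 lo/hi [[0.5022, 0.3033, 0.262], [0.5303, 0.3184, 0.2648]] mid [0.5162 0.3108 0.2634]
hook 455 323 254 lo/hi [[0.5023, 0.2323, 0.2552], [0.531, 0.2374, 0.2644]] mid [0.5167 0.2349 0.2598]
bar 4385 [-0.0055  0.5182] 0.097 0.352
```

```bash
python3 -m crank '[{"fingers":1,"tx":1.2,"ty":0.02,"tz":0.03,"roll":0},{"fingers":0,"tx":2.3,"ty":0.02,"tz":0.03,"roll":0},{"fingers":0,"tx":2.52,"ty":0.02,"tz":0.03,"roll":0},{"fingers":0,"tx":2.52,"ty":0.02,"tz":0.03,"roll":0},{"fingers":-1,"tx":2.52,"ty":0.02,"tz":0.03,"roll":0},{"fingers":-1,"tx":2.52,"ty":0.02,"tz":0.03,"roll":0},{"fingers":-1,"tx":2.52,"ty":0.02,"tz":0.03,"roll":0},{"fingers":-1,"tx":2.52,"ty":0.02,"tz":0.03,"roll":0}]' 30
```

```text
time: 14.9
tool_pos: [0.5158, 0.2283, 0.2541]
tool_rot: [-1.625, 1.569, 3.089]
contact_force: [-5.1, 0.2, 3.9]
opening: 0.0296
```

```bash
python3 -m crank '[{"fingers":-1,"tx":-0.4,"ty":0,"tz":0,"roll":0},{"fingers":-1,"tx":-0.9,"ty":0,"tz":0,"roll":0},{"fingers":-1,"tx":-1.3,"ty":0,"tz":0.1,"roll":0},{"fingers":-1,"tx":-1.35,"ty":0,"tz":0.8,"roll":0},{"fingers":-1,"tx":-1.35,"ty":0,"tz":1.8,"roll":0},{"fingers":-1,"tx":-1.35,"ty":0,"tz":2.9,"roll":0},{"fingers":-1,"tx":-1.35,"ty":0,"tz":4.0,"roll":0},{"fingers":-1,"tx":-1.35,"ty":0,"tz":4.8,"roll":0}]'; python3 -c "
from h import *
print(T_tool(observe()).round(4))"
```

```text
time: 15.9
tool_pos: [0.5168, 0.0342, 0.3078]
tool_rot: [-0.601, 1.571, -2.172]
contact_force: [-0.2, -0.6, -2.1]
opening: 0.0297
[[-2.000e-04  1.000e+00  3.000e-04  5.168e-01]
 [-2.000e-04  3.000e-04 -1.000e+00  3.420e-02]
 [-1.000e+00 -2.000e-04  2.000e-04  3.078e-01]
 [ 0.000e+00  0.000e+00  0.000e+00  1.000e+00]]
```

```bash
python3 -m crank '[{"fingers":-1,"tx":0,"ty":-0.3,"tz":0.3,"roll":0.1},{"fingers":-1,"tx":0,"ty":-0.7,"tz":0.7,"roll":0.18},{"fingers":-1,"tx":0,"ty":-1.0,"tz":1.2,"roll":0.18},{"fingers":-1,"tx":0,"ty":-1.01,"tz":1.8,"roll":0.18},{"fingers":-1,"tx":0,"ty":-1.02,"tz":2.6,"roll":0.18},{"fingers":-1,"tx":0,"ty":-1.03,"tz":3.4,"roll":0.18},{"fingers":-1,"tx":0,"ty":-1.05,"tz":4.2,"roll":0.18},{"fingers":-1,"tx":0,"ty":-1.06,"tz":4.5,"roll":0.18}]'; python3 -c "
from h import *
T=T_tool(observe());print(T.round(4),.4784+.0285*T[1,3])"
```

```text
time: 16.9
tool_pos: [0.4745, -0.1445, 0.3077]
tool_rot: [-2.645, 1.57, 2.036]
contact_force: [-0.1, 0.4, -1.0]
opening: 0.0297
[[-2.000e-04  9.995e-01 -3.160e-02  4.745e-01]
 [ 4.000e-04 -3.160e-02 -9.995e-01 -1.445e-01]
 [-1.000e+00 -2.000e-04 -4.000e-04  3.077e-01]
 [ 0.000e+00  0.000e+00  0.000e+00  1.000e+00]] 0.4742809064765736
```

Aligned; lower 54 mm.

```bash
python3 -m crank '[{"fingers":-1,"tx":0.2,"ty":0,"tz":0,"roll":0},{"fingers":-1,"tx":0.6,"ty":0,"tz":0,"roll":0},{"fingers":-1,"tx":1.0,"ty":0,"tz":0,"roll":0},{"fingers":-1,"tx":1.25,"ty":0,"tz":0,"roll":0},{"fingers":-1,"tx":1.34,"ty":0,"tz":0,"roll":0},{"fingers":-1,"tx":1.36,"ty":0,"tz":0,"roll":0},{"fingers":-1,"tx":1.36,"ty":0,"tz":0,"roll":0},{"fingers":-1,"tx":1.36,"ty":0,"tz":0,"roll":0}]'
```

```text
time: 17.9
tool_pos: [0.4745, -0.1426, 0.2545]
tool_rot: [-3.132, 1.57, 1.551]
contact_force: [-4.4, 4.3, 7.9]
opening: 0.03
```

```bash
python3 -m crank '[{"fingers":-1,"tx":-0.02,"ty":-0.02,"tz":0,"roll":0},{"fingers":-1,"tx":-0.02,"ty":-0.02,"tz":0,"roll":0},{"fingers":0.1,"tx":-0.02,"ty":-0.02,"tz":0,"roll":0},{"fingers":0.1,"tx":-0.02,"ty":-0.02,"tz":0,"roll":0},{"fingers":0.1,"tx":-0.02,"ty":-0.02,"tz":0,"roll":0},{"fingers":0.1,"tx":-0.3,"ty":-0.02,"tz":0,"roll":0},{"fingers":0.1,"tx":-1.3,"ty":-0.02,"tz":0,"roll":0},{"fingers":1,"tx":-2.6,"ty":-0.02,"tz":0,"roll":0}]'
python3 - <<'E'
from h import *
import time
s=observe();print(s["tool_pos"].round(3))
for k in range(2):
  for n in("scene","side"):
    im,d,c,P=grab(n)
    p=cloud(d,c,P);X,Y,Z=np.moveaxis(p,2,0)
    b=(X>.42)&(X<.57)&(abs(Y)<.4)&(Z>.2)&(Z<.29)&(im.max(2)<60)
    kk,l=cv2.connectedComponents(b.astype(np.uint8))
    if k:
     for i in range(1,kk):
      m=l==i
      if m.sum()>20: print(n,m.sum(),np.round(np.median(p[m],0),3),"ztop",np.nanpercentile(p[m][:,2],98).round(3))
    if n=="scene" and k: cv2.imwrite("pics/s8.png",cv2.resize(im[100:280,200:460,::-1],(780,540)))
E
```

```text
time: 18.9
tool_pos: [0.4737, -0.1438, 0.3584]
tool_rot: [-2.029, 1.569, 2.653]
contact_force: [0.3, -0.4, -1.2]
opening: 0.0564
[ 0.474 -0.144  0.358]
scene 30 [ 0.477 -0.327  0.259] ztop 0.266
scene 40 [ 0.486 -0.235  0.257] ztop 0.264
scene 51 [ 0.487 -0.141  0.257] ztop 0.264
scene 138 [0.53 0.31 0.25] ztop 0.264
side 155 [0.51  0.307 0.247] ztop 0.265
side 100 [ 0.467 -0.148  0.257] ztop 0.265
side 23 [ 0.484 -0.15   0.214] ztop 0.25
side 120 [ 0.463 -0.244  0.256] ztop 0.265
side 116 [ 0.458 -0.335  0.258] ztop 0.267
```

View pics/s8.png

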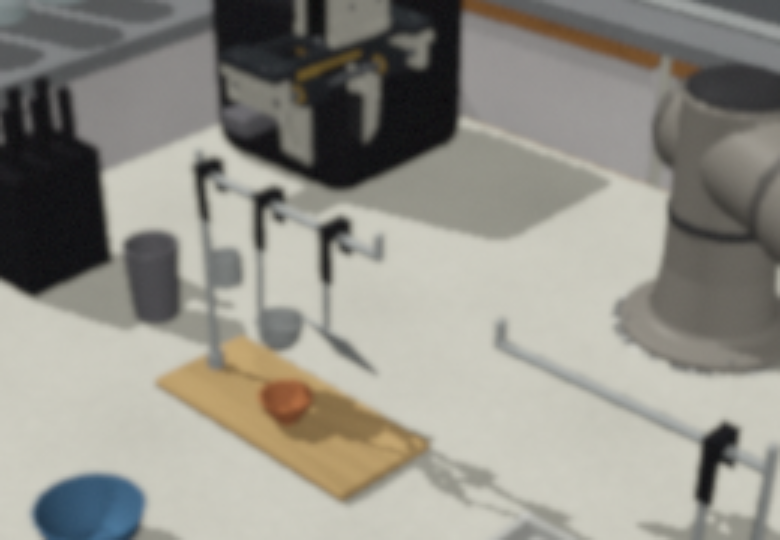

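The scoop (205,180), ladle (268,205) and turner (333,235) all hang straight on the storage bar, and the skimmer is in place at (717,450). I'll let things settle for a second, then hand in.

```bash
python3 -m crank '[{"fingers":1,"tx":-0.5},{"fingers":1,"tx":-0.5},{"fingers":1,"tx":-0.5},{"fingers":1,"tx":-0.5},{"fingers":1,"tx":-0.5},{"fingers":1,"tx":-0.5},{"fingers":1,"tx":-0.5},{"fingers":1,"tx":-0.5}]'
python3 - <<'E'
from h import *
a=grab("scene")[0].astype(int);b=grab("scene")[0].astype(int)
df=abs(a-b).max(2)[140:270,250:470];print("moving px",(df>40).sum(),df.max(),observe()["contact_force"].round(1))
print(hand_in())
E
```

```text
invalid input at $[0]: expected keys fingers, tx, ty, tz, roll
```

```bash
python3 -m crank '[{"fingers":1,"tx":-0.5,"ty":0,"tz":0,"roll":0},{"fingers":1,"tx":-0.5,"ty":0,"tz":0,"roll":0},{"fingers":1,"tx":-0.5,"ty":0,"tz":0,"roll":0},{"fingers":1,"tx":-0.5,"ty":0,"tz":0,"roll":0},{"fingers":1,"tx":-0.5,"ty":0,"tz":0,"roll":0},{"fingers":1,"tx":-0.5,"ty":0,"tz":0,"roll":0},{"fingers":1,"tx":-0.5,"ty":0,"tz":0,"roll":0},{"fingers":1,"tx":-0.5,"ty":0,"tz":0,"roll":0}]'
python3 - <<'E'
from h import *
a=grab("scene")[0].astype(int);b=grab("scene")[0].astype(int)
df=abs(a-b).max(2)[140:270,250:470];print("moving px",(df>40).sum(),df.max(),observe()["contact_force"].round(1))
print(hand_in())
E
```

```text
time: 20.1
tool_pos: [0.4741, -0.1439, 0.3773]
tool_rot: [2.787, 1.571, 1.186]
contact_force: [-0.4, -0.6, 0.3]
opening: 0.0917
moving px 0 9 [-0.8 -1.2  0.1]
the job is handed in; nothing more can be done
None
```

The job is done and handed in at about 20 s on the robot's clock, well under the 70 s limit; the hand-in gives no verdict.

**What I did:** I slid the scoop along the storage bar until it met the outer stop, felt as about 14 N on the tool, and released it. Then I lifted the ladle and the turner in turn over the end stops onto the storage bar.

**Last checks:**
- **Positions:** The cameras put the hooks at y ≈ -0.33 (scoop), -0.24 (ladle) and -0.145 (turner). All three hook tops are at about 0.265 m, the height of a seated hook, and all hang straight.
- **Skimmer and the rest:** The skimmer is still at y ≈ 0.31, where it started. I did not measure the other kitchen things again. The pinch bowl, blue bowl and tumbler looked undisturbed in the last picture, but the mug, spice jar and soap were outside that view.
- **At rest:** Two pictures 0.05 s apart showed no motion, and the gripper was open and clear about 0.12 m above the bar.

**What went wrong or disagreed:** One waiting move was refused because keys were missing from its rows, so nothing moved and I resent it. The hook y readings differed by up to about 9 mm between the two fixed cameras, which see different faces of the hooks. That is within the tolerance along the bar. I did not measure the utensils' tilt or how well the hooks sit sideways on the bar beyond these views.

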